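Tip the metal vial block down and start the block heater

TASK

Two vial blocks stand on end on the block heater, their wells facing the heater's near edge. With the fingertips only, without picking anything up, push the bare metal block over away from its wells so that it lies flat on the hot plate with the wells up, then push it along the plate until its end is flush against the stop fence, and only then press the green start button right down and let it go. Leave the blue block standing where it is and do not disturb the things around the heater.

Things in the scene. Friction and masses are not known exactly. Their poses are not given: they have to be found in the camera images.
- heater: Fixed low white block heater, 260 (x) x 320 (y) x 60 mm tall, with a red front fascia and a dark steel hot plate flush with its top. Origin: centre of its underside on the table. Its x axis points from the near edge (start button) to the far edge (stop fence), z up. The top is level at z = 60 mm.
- fence_face (a point): Middle of the near face of the stop fence, an aluminium bar along the far edge of the heater, 304 mm long, 14 mm thick, rising 24 mm above the hot plate. The point is 110 mm from the heater's origin along its x and 12 mm above the hot plate; the face is square to the heater's x axis. Sliding the lying block there takes up to about 10 N; the fence does not give.
- metal_block: Loose bare aluminium vial block, 0.25 to 0.5 kg, 34 (x) x 60 (y) x 80 mm (z), standing on end on the hot plate. Origin: centre of the end it stands on at the start; z runs to the other end. Six round wells, 16 mm wide, open in its -x face; +x is plain. It tips over its lower +x edge with 1 to 2 N near the top, then falls by itself. Lying wells-up: x points down, origin 17 mm and top 34 mm above the plate.
- metal_block_head (a point): Centre of the end of the metal block that is uppermost at the start (80 mm from its origin along its z); it is the end that leads to the fence once the block lies down.
- blue_block: Loose blue vial block of the same shape and size, standing on end in the same way on the other side of the heater's middle; it is to be left standing.
- start (a joint): Travel of the green start button, m: 0 released, 0.006 fully down; it springs back. Fully down takes about 5 N, straight down.
- start_top (a point): Centre of the top of the green start button's cap, 24 mm wide, on the near edge of the heater, midway between the two blocks' sides, pressed downwards.
- amber_bottle: Bystander: amber glass bottle, 64 mm wide, 150 mm tall, left of the heater. Origin: centre of its underside.
- solvent_bottle: Bystander: white bottle with red cap, 60 mm wide, 170 mm tall, right of the heater. Origin: centre of its underside.
- beaker: Bystander: glass beaker, 70 mm wide, 90 mm tall, right of the heater. Origin: centre of its underside.
- tip_box: Bystander: yellow tip box, 85 x 120 x 55 mm tall, left of the heater. Origin: centre of its underside.
- vial: Bystander: small glass vial, 28 mm wide, 50 mm tall, left of the heater. Origin: centre of its underside.
- spatula: Bystander: spatula, 200 mm long, lying to the right. Origin: underside, near its middle.

How it is judged:
By the outcome, as a careful person would: the job done as asked, in the order asked, and still so for the second after the job is handed in, with the robot touching nothing.
It also fails if it takes over 54 s, if anything falls off the work surface, if the arm or the gripper's body presses on something with over 40 N, if the wrist force passes 120 N, or if a joint passes its speed limit or range.

ROBOT

A 7-joint arm with a two-finger parallel gripper is mounted at the origin on the work surface. World frame = base frame: x ahead of the robot, y to its left, z up, the work surface at z = 0. Lengths are in m, angles in rad, forces in N, time in s.
With the tool pointing down it reaches from about 0.4 to 0.875 m from the base axis. Payload 6.5 kg.
Tool frame: the origin (TCP) lies at the very end of the fingers, on their centre line; the grasp point (between the pads) lies 19 mm behind it; z points along the fingers, y is the line along which they close (so a half turn about z gives the same grasp; the last joint's range is limited). The gripper opens to 88 mm and grips with 3 to 60 N. Pads are 18 mm wide; open, the fingers measure 123 mm over their backs; the gripper's body (75 mm by 187 mm) begins 45 mm behind the grasp point.
Start: joints at [1.061, 0.536, -0.004, 1.538, 0.003, 1.067, -0.071], TCP at [0.279, -0.587, 0.239] pointing down, gripper open.
Joint ranges: [-2.7, 2.7], [-0.37, 2.16], [-1.27, 1.26], [0.24, 2.4], [-1.31, 4.45], [0.19, 1.91], [-2.76, 2.76]. Speed limits (rad/s): [2.39, 2.39, 3.14, 3.14, 3.14, 3.14, 3.14].

INTERFACE

Orientations are given as a rotation vector (axis times angle).
In Python, from bench import env, vision, order gives the robot as it stands.
- The arm moves only by the shell command python3 -m pendant 'ROWS' [OPENING] [FORCE]. ROWS is a JSON object of lists of equal length, an entry for each row: "xyz": the shift along the tool's x, y, z in mm, a list of three; "delta_rot": the turn, a rotation vector about the tool's x, y, z in degrees, a list of three. A call has 1 to 20 rows; each row is the pose to reach, as a shift and turn from the pose commanded when the call began, along the tool's axes at that moment; what a row does not reach only later rows make up. A row lasts 1/8 s, in which the tool goes at most 62.5 mm and 10.7 degrees, less where a joint would pass 70% of its speed; a pose out of reach is approached as far as the arm can. A call with a gripper value outside its range is refused whole. OPENING is the finger opening in mm, from 0 to 88.1, set as the call begins (- or left out, the last holds). The fingers move at their own pace and stop on an object; FORCE is the grip in N (left out, the last holds). Time passes only in rows, so rows that repeat a pose let the fingers close. It gives the time, the measured TCP pose, the force, the opening and the grip force at its end, in the units of the state.
- env.get_state(): the state, without advancing time (a new reading comes with each control period).
- vision.camera(name): name is "scene" or "top" or "wrist"; returns the picture (400x640x3 uint8, blue, green, red); there is no depth.
- vision.camera_model(name): a dict with "fx", "fy", "cx", "cy" (pixels), "world_from_camera" (4x4, takes a point from camera to world coordinates). Camera axes: x right, y up, looking along -z (the intrinsics and any distortion apply to the point x, -y, -z); pixel columns grow to the right and rows downward; lengths in m; the calibration is good to about 2 mm. The wrist camera is an equidistant fisheye: a pixel r from the principal point sees the ray r / f radians off the axis. A picture is of the moment at which its call begins: read the wrist's pose just before it. camera_model takes no time and is no camera call; for the wrist camera it gives the pose at the moment of the call.
- order.sign_off(): hands the job in; it is judged then, once.
The state is a dict: "time": time; "joint_pos": joint angles; "dq": joint speeds; "effort": joint torques, N m; "eef_pos": TCP position; "eef_rot": TCP orientation; "ft_force": force on the tool from outside, world axes, zero at the start; "torque": the same for the moment, N m; "grip_width": finger opening in m; "gripper_force": force on a finger pad.
Only numpy, scipy, OpenCV 4.12 (cv2) and the standard library are available. Lean on these libraries where they do the work, as an engineer would, in place of code of your own. Each camera call takes 0.05 s, during which the arm holds its last target. There are 200 camera calls.

## Working session

There is one attempt and no reset: what is moved stays moved. The work goes in short steps, Python scripts to look and compute and a shell command to move; the robot and the scene stay as the last step left them, time stands still between calls to the robot, and variables do not carry over. Pictures are saved under pics/ and viewed, at most 10 in all, crops included, and the job is handed in when it is done.

```bash
mkdir -p pics; ls
python3 - <<'E'
from bench import env, vision, order
import cv2,numpy as np
a=vision.camera("top");b=vision.camera("scene")
cv2.imwrite("pics/top1.png",a);cv2.imwrite("pics/scene1.png",b)
for n in("top","scene"):
    m=vision.camera_model(n);print(n,{k:np.round(v,4).tolist() for k,v in m.items() if k!='name'})
s=env.get_state();print(s)
E
```

```text
pics
top {'fx': 361.721, 'fy': 361.721, 'cx': 311.3423, 'cy': 201.027, 'world_from_camera': [[0.0269, 0.994, -0.1057, 0.3812], [-0.9995, 0.0283, 0.0113, 0.0024], [0.0143, 0.1053, 0.9943, 1.293], [0.0, 0.0, 0.0, 1.0]]}
scene {'fx': 432.4149, 'fy': 432.4149, 'cx': 313.6953, 'cy': 203.3278, 'world_from_camera': [[-0.1639, -0.6847, 0.7102, 1.3208], [0.9865, -0.1147, 0.1171, 0.1133], [0.0013, 0.7198, 0.6942, 0.9209], [0.0, 0.0, 0.0, 1.0]]}
{'time': 0.1, 'joint_pos': array([ 1.06081899,  0.53708492, -0.00442095,  1.53871654,  0.00258417,
        1.06730196, -0.07114626]), 'dq': array([-0.00121725, -0.00209624,  0.00018463, -0.00325239, -0.0015162 ,
       -0.00069837,  0.00097526]), 'effort': array([ 2.25253585e-03, -5.72083032e+01,  9.93725024e-01, -2.52235132e+01,
       -5.61656174e-02,  1.34131484e-02,  4.19048945e-05]), 'eef_pos': array([ 0.2788379 , -0.58657   ,  0.23795294]), 'eef_rot': array([-3.06313082e+00, -6.91217597e-01,  6.82249330e-04]), 'ft_force': array([-0.67082778, -0.57806567, -0.69738578]), 'torque': array([ 0.0129729 , -0.07266874,  0.0118649 ]), 'gripper_force': 0.0, 'grip_width': 0.08760175806012632}
```

View pics/top1.png

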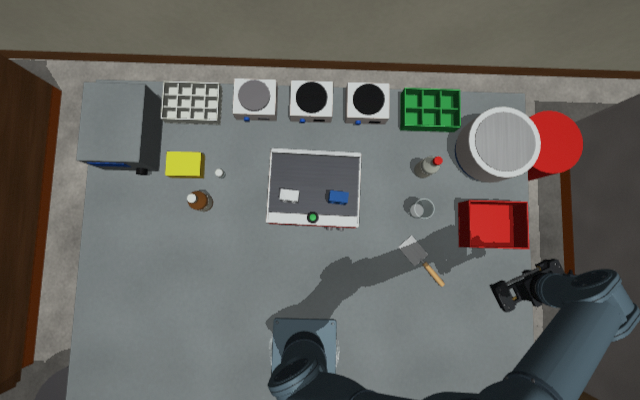

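View pics/scene1.png

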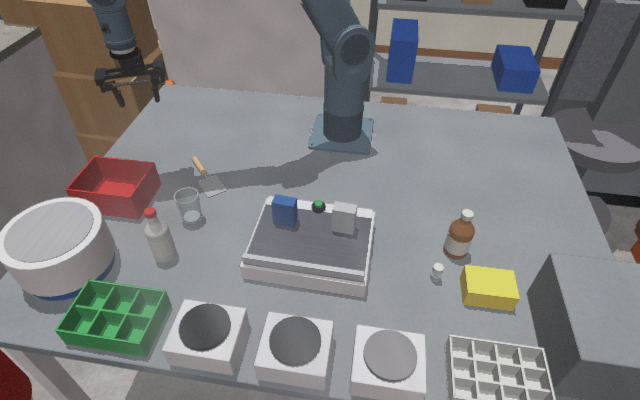

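The top view shows the heater at about (267–360, 150–225). The metal block is at (289,195), the blue block at (338,197) and the green button at (313,217). The scene view shows the same blocks at (344,218) and (285,211), with the button at (319,206). Next I'll measure these.

```bash
cat > h.py <<'E'
import numpy as np,cv2
from bench import env,vision
from scipy.spatial.transform import Rotation as R
def ray(m,u,v,fish=False):
    x=(u-m['cx'])/m['fx'];y=(v-m['cy'])/m['fy']
    if fish:
        t=np.hypot(x,y);k=np.sin(t)/max(t,1e-9);d=np.array([x*k,-y*k,-np.cos(t)])
    else: d=np.array([x,-y,-1.])
    T=np.array(m['world_from_camera']);d=T[:3,:3]@d
    return T[:3,3],d/np.linalg.norm(d)
def onz(m,u,v,z,fish=False):
    o,d=ray(m,u,v,fish);return o+d*(z-o[2])/d[2]
def tri(rs):
    A=sum(np.eye(3)-np.outer(d,d) for o,d in rs);b=sum((np.eye(3)-np.outer(d,d))@o for o,d in rs)
    p=np.linalg.solve(A,b);return p,max(np.linalg.norm(np.cross(p-o,d)) for o,d in rs)
def blobs(mask,amin=20):
    n,l,st,c=cv2.connectedComponentsWithStats(mask.astype(np.uint8))
    return [(st[i].tolist(),c[i].round(1).tolist()) for i in range(1,n) if st[i,4]>=amin]
E
python3 - <<'E'
from h import *
T=cv2.imread("pics/top1.png");S=cv2.imread("pics/scene1.png");mt=vision.camera_model("top");ms=vision.camera_model("scene")
for n,I,(x0,y0,x1,y1) in(("top",T,(255,140,372,238)),("scene",S,(235,185,385,295))):
    h=cv2.cvtColor(I,cv2.COLOR_BGR2HSV)
    g=np.zeros(h.shape[:2],bool);g[y0:y1,x0:x1]=1
    H,s,v=cv2.split(h)
    print(n,"green",blobs(g&(H>40)&(H<80)&(s>120)&(v>80),5));print("blue",blobs(g&(H>100)&(H<125)&(s>130)&(v>50)))
    print("bright",blobs(g&(v>150)&(s<60)))
c=cv2.resize(T[140:235,255:370],None,fx=6,fy=6,interpolation=cv2.INTER_CUBIC);cv2.imwrite("pics/tc.png",c[:560,:690])
c=cv2.resize(S[190:295,240:385],None,fx=5.5,fy=5.5,interpolation=cv2.INTER_CUBIC);cv2.imwrite("pics/sc.png",c)
print(onz(mt,289,193,.14),onz(mt,313,217,.065))
E
```

```text
top green [([309, 214, 7, 7, 39], [312.4, 217.0])]
blue [([328, 190, 21, 15, 241], [337.9, 196.9])]
bright [([266, 148, 96, 80, 1524], [313.8, 196.8]), ([280, 189, 19, 13, 199], [288.9, 194.6])]
scene green [([315, 201, 7, 4, 16], [318.5, 202.3])]
blue [([275, 195, 21, 12, 115], [286.1, 200.1])]
bright [([235, 185, 150, 110, 7261], [310.1, 230.4])]
[0.52757008 0.06164506 0.14      ] [ 0.45726432 -0.01871599  0.065     ]
```

View pics/tc.png

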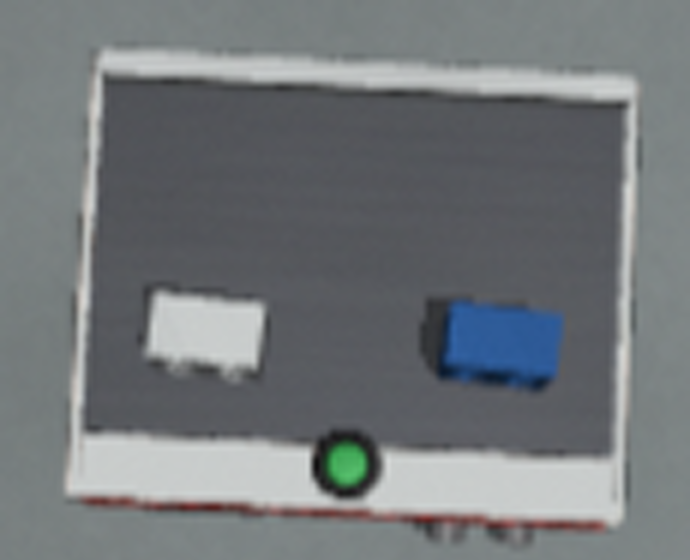

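View pics/sc.png

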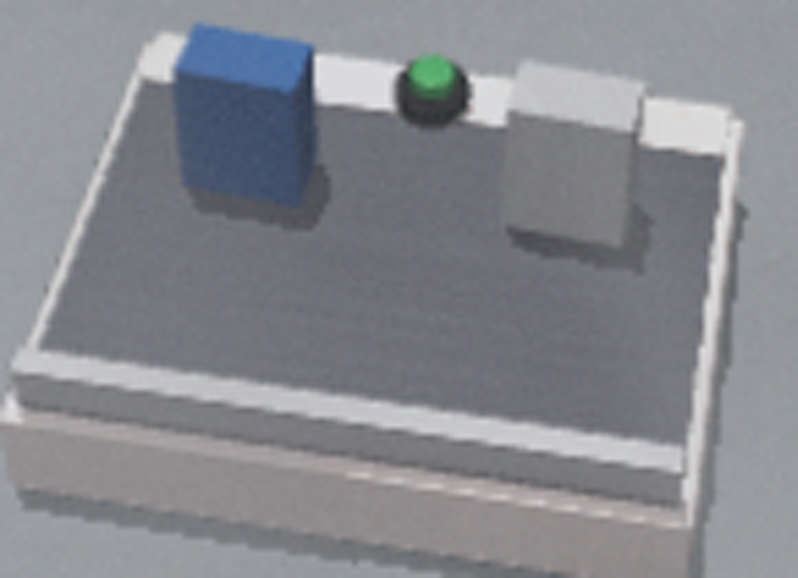

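The top crop shows the metal block's top corners at about (152,291), (265,300), (261,370) and (147,357), with the fence's lower edge from (105,77) to (630,101). The button is at (347,463). The scene crop shows the metal block's top corners at (521,62), (645,84), (636,130) and (510,112).

Run:
```python
from h import *
mt=vision.camera_model("top");ms=vision.camera_model("scene")
t=lambda U,V:(255+(U+.5)/6-.5,140+(V+.5)/6-.5)
s=lambda U,V:(240+(U+.5)/5.5-.5,190+(V+.5)/5.5-.5)
P=lambda a,b:tri([ray(mt,*t(*a)),ray(ms,*s(*b))])
def show(n,a,b): p,e=P(a,b);print(n,p.round(4),round(e,4));return p
q=[show(n,a,b) for n,a,b in(("m far hi",(152,291),(636,130)),("m far lo",(265,300),(510,112)),("m near lo",(261,370),(521,62)),("m near hi",(147,357),(645,84)))]
q=np.array(q);print("metal top",q.mean(0),"yaw",np.degrees(np.arctan2(*( (q[0]+q[3]-q[1]-q[2])[[0,1]])))) 
z=.14
q2=np.array([onz(mt,*t(*a),z) for a in((152,291),(265,300),(261,370),(147,357))]);print("mtop@.14",q2.mean(0).round(4),"y dir",(q2[0]-q2[1]).round(4),(q2[3]-q2[2]).round(4))
q=[show(n,a,b) for n,a,b in(("b far hi",(445,302),(296,92)),("b far lo",(562,313),(178,70)),("b near lo",(558,380),(198,26)),("b near hi",(441,367),(313,44)))]
print("blue top",np.mean(q,0).round(4))
show("btn",(347,463),(433,74))
a=onz(mt,*t(67,495),.06);b=onz(mt,*t(620,522),.06);print("near edge",a,b,np.degrees(np.arctan2(-(b-a)[0],-(b-a)[1]))*1, np.linalg.norm(a-b))
a=onz(mt,*t(105,77),.06);b=onz(mt,*t(630,101),.06);print("fence foot",a,b,np.degrees(np.arctan2(-(b-a)[0],-(b-a)[1])))
a=onz(ms,*s(35,352),.084);b=onz(ms,*s(683,448),.084);print("fence near top edge(scene)",a,b,np.degrees(np.arctan2((b-a)[0],(b-a)[1])))
for n,u in(("metal foot hi",(622,246)),("lo",(508,228)),("blue foot",(298,205)),("lo",(186,186))):print(n,onz(ms,*s(*u),.06).round(4))
m=vision.camera_model("wrist");T=np.array(m.pop('world_from_camera'));print(m)
st=env.get_state();Rt=R.from_rotvec(st['eef_rot']).as_matrix();print("tool axes",Rt.round(3));print("cam in tool",(Rt.T@(T[:3,3]-st['eef_pos'])).round(3),(Rt.T@T[:3,:3]).round(2))
```

```text
m far hi [0.5423 0.0914 0.1421] 0.0002
m far lo [0.5393 0.0317 0.141 ] 0.001
m near lo [0.5019 0.0324 0.1381] 0.0007
m near hi [0.5072 0.0928 0.1382] 0.0
metal top [0.52268899 0.06207604 0.13984827] yaw 3.984772187114097
mtop@.14 [0.5227 0.0616 0.14  ] y dir [0.0031 0.0606 0.    ] [0.0052 0.061  0.    ]
b far hi [ 0.5414 -0.067   0.14  ] 0.0013
b far lo [ 0.5368 -0.1275  0.1406] 0.0012
b near lo [ 0.5011 -0.1263  0.1366] 0.0012
b near hi [ 0.5065 -0.0658  0.1387] 0.0013
blue top [ 0.5214 -0.0967  0.139 ]
btn [ 0.4571 -0.0163  0.0798] 0.0002
near edge [0.43580993 0.14140525 0.06      ] [ 0.42914173 -0.1727514   0.06      ] 1.2159617395098514 0.31422741943611354
fence foot [0.67799729 0.12916844 0.06      ] [ 0.67304526 -0.17531268  0.06      ] 0.9317666739467247
fence near top edge(scene) [ 0.67012691 -0.16456862  0.084     ] [0.67561205 0.12892555 0.084     ] 1.0706820552409113
metal foot hi [0.5404 0.0902 0.06  ]
lo [0.5379 0.0341 0.06  ]
blue foot [ 0.5398 -0.0702  0.06  ]
lo [ 0.5363 -0.1277  0.06  ]
{'fx': 309.70691628693146, 'fy': 309.70691628693146, 'cx': 320.70909457240515, 'cy': 198.44615960606598}
tool axes [[ 0.903  0.429 -0.001]
 [ 0.429 -0.903  0.001]
 [-0.    -0.002 -1.   ]]
cam in tool [ 0.072 -0.001 -0.146] [[ 0.    0.96  0.28]
 [ 1.   -0.   -0.  ]
 [-0.    0.28 -0.96]]
```

```bash
python3 -m pendant '{"xyz":[[20,-25,0],[60,-73,0],[100,-122,5],[140,-171,5],[180,-220,10],[220,-268,10],[260,-317,15],[300,-366,15],[340,-415,20],[375,-457,20],[405,-493,23],[423,-515,23],[423,-515,23],[423,-515,23]],"delta_rot":[[0,0,1],[0,0,4],[0,0,7],[0,0,10],[0,0,13],[0,0,16],[0,0,19],[0,0,22],[0,0,24],[0,0,25],[0,0,26],[0,0,26.5],[0,0,26.5],[0,0,26.5]]}' 24
python3 - <<'E'
from h import *
m=vision.camera_model("wrist");np.save("w1.npy",m['world_from_camera']);I=vision.camera("wrist");cv2.imwrite("pics/w1.png",I);s=env.get_state();print(R.from_rotvec(s['eef_rot']).as_matrix().round(3),s['ft_force'])
E
```

```text
time: 1.85
eef_pos: [0.4395, 0.0586, 0.2154]
eef_rot: [3.141, -0.031, -0.001]
ft_force: [-0.9, -1.1, 0.2]
grip_width: 0.0242
gripper_force: 0.0
[[ 1.    -0.02  -0.001]
 [-0.02  -1.    -0.001]
 [-0.001  0.001 -1.   ]] [-0.40591289  0.21478126  0.17654103]
```

View pics/w1.png

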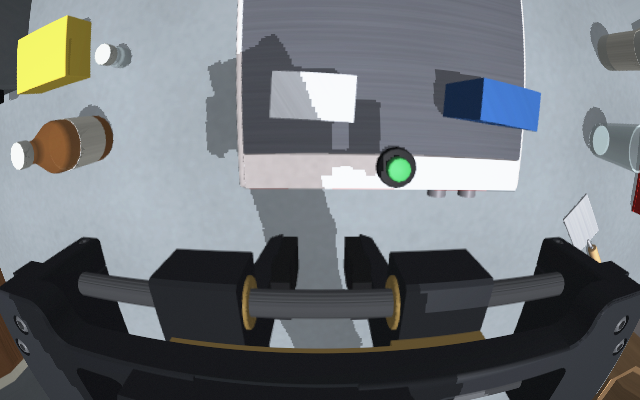

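The wrist view shows the metal block's top corners at (273,71), (357,76), (354,122) and (270,116). The button cap is at (400,170), and the heater's near edge runs from (243,187) to (517,189).

Run:
```python
from h import *
m=vision.camera_model("wrist");m['world_from_camera']=np.load("w1.npy");mt=vision.camera_model("top")
q=np.array([onz(m,*p,.14,True) for p in((273,71),(357,76),(354,122),(270,116))]);print(q.round(4),q.mean(0).round(4))
h=cv2.cvtColor(cv2.imread("pics/w1.png"),cv2.COLOR_BGR2HSV);b=blobs((h[...,0]>40)&(h[...,0]<80)&(h[...,1]>120)&(h[...,2]>80));print(b)
u=[c for s,c in b if abs(c[0]-400)<15][0]
print("btn",tri([ray(m,*u,True),ray(mt,312.4,217.0)]))
c=[tri([ray(m,a[0],a[1],True),ray(mt,255+(p[0]+.5)/6-.5,140+(p[1]+.5)/6-.5)])[0].round(4) for a,p in(((273,71),(152,291)),((357,76),(265,300)),((354,122),(261,370)),((270,116),(147,357)))];print("tri",c,np.mean(c,0))
print("near edge",onz(m,243,187,.06,True),onz(m,517,189,.06,True))
```

```text
[[0.5415 0.091  0.14  ]
 [0.5364 0.0317 0.14  ]
 [0.5032 0.0342 0.14  ]
 [0.5089 0.094  0.14  ]] [0.5225 0.0627 0.14  ]
[([387, 157, 24, 25, 449], [398.8, 169.3])]
btn (array([ 0.45630087, -0.01627393,  0.07605598]), np.float64(0.00032060955693041424))
tri [array([0.5426, 0.0916, 0.1359]), array([0.5384, 0.031 , 0.1368]), array([0.503 , 0.0324, 0.1257]), array([0.5083, 0.094 , 0.1344])] [0.523075 0.06225  0.1332  ]
near edge [0.43757366 0.13880976 0.06      ] [ 0.43085709 -0.1696282   0.06      ]
```

```bash
python3 -m pendant '{"xyz":[[0,-3.5,30],[0,-3.5,70],[0,-3.5,93],[20,-3.5,93],[40,-3.5,93],[40,-3.5,93]],"delta_rot":[[0,0,1],[0,0,2],[0,0,3],[0,0,3],[0,0,3],[0,0,3]]}' 24
python3 -m pendant '{"xyz":[[4,0,0],[8,0,0],[12,0,0],[16,0,0],[20,0,0],[24,0,0],[28,0,0],[32,0,0]],"delta_rot":[[0,0,0],[0,0,0],[0,0,0],[0,0,0],[0,0,0],[0,0,0],[0,0,0],[0,0,0]]}'
```

```text
time: 2.65
eef_pos: [0.4809, 0.0611, 0.1227]
eef_rot: [3.139, -0.116, 0.001]
ft_force: [0.0, -0.6, 0.1]
grip_width: 0.0243
gripper_force: 0.0
time: 3.65
eef_pos: [0.5124, 0.0602, 0.1227]
eef_rot: [-3.14, 0.112, -0.001]
ft_force: [-0.8, 1.2, 0.0]
grip_width: 0.0239
gripper_force: 0.3
```

```bash
python3 -m pendant '{"xyz":[[4,0,0],[8,0,0],[12,0,0],[16,0,0],[20,0,0],[20,0,0],[20,0,0],[20,0,0],[0,0,-10],[-30,0,-20],[-50,0,-30]],"delta_rot":[[0,0,0],[0,0,0],[0,0,0],[0,0,0],[0,0,0],[0,0,0],[0,0,0],[0,0,0],[0,0,0],[0,0,-1],[0,0,-3]]}'
python3 - <<'E'
from h import *
m=vision.camera_model("wrist");np.save("w2.npy",m['world_from_camera']);I=vision.camera("wrist");T=vision.camera("top");S=vision.camera("scene")
cv2.imwrite("pics/w2r.png",I);cv2.imwrite("pics/t2r.png",T);cv2.imwrite("pics/s2r.png",S)
c=np.full((600,800,3),0,np.uint8);c[:300,:640]=I[:300]
c[300:600,0:360]=cv2.resize(T[140:240,255:375],(360,300));c[300:600,380:780]=cv2.resize(S[185:300,235:388],(400,300));cv2.imwrite("pics/c2.png",c)
E
```

```text
time: 5.03
eef_pos: [0.4606, 0.0638, 0.1529]
eef_rot: [3.141, -0.027, -0.001]
ft_force: [1.0, 0.1, 0.9]
grip_width: 0.0237
gripper_force: 0.0
```

View pics/c2.png

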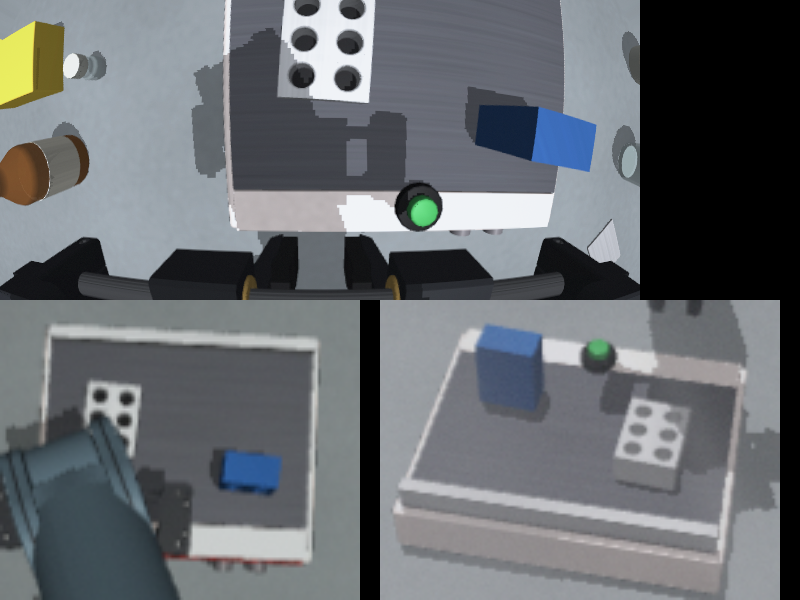

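The block is lying flat with its wells up, and the blue block is still standing. In the wrist image the metal block's near top edge runs from (277,97) to (368,102). In the top panel its head edge runs from (88,381) to (141,386).

Run:
```python
from h import *
m=vision.camera_model("wrist");m['world_from_camera']=np.load("w2.npy");mt=vision.camera_model("top");ms=vision.camera_model("scene")
print("near edge",onz(m,277,97,.094,True),onz(m,368,102,.094,True))
t=lambda x,y:(255+(x+.5)/3-.5,140+(y-300+.5)/3-.5)
print("head",onz(mt,*t(88,381),.094),onz(mt,*t(141,386),.094))
print("sides wrist",onz(m,286,10,.094,True),onz(m,375,10,.094,True))
print(R.from_rotvec(env.get_state()['eef_rot']).as_matrix().round(3))
```

```text
near edge [0.54262449 0.09167389 0.094     ] [0.53834933 0.03199005 0.094     ]
head [0.6221647  0.08379069 0.094     ] [0.61824154 0.0242368  0.094     ]
sides wrist [0.60276062 0.08490545 0.094     ] [0.60257201 0.02592654 0.094     ]
[[ 1.    -0.019  0.001]
 [-0.019 -1.    -0.   ]
 [ 0.001  0.    -1.   ]]
```

```bash
python3 -m pendant '{"xyz":[[0,5.5,30],[0,5.5,65],[0,5.5,85],[25,5.5,85],[50,5.5,85],[60,5.5,85],[65,5.5,85],[70,5.5,85],[75,5.5,85],[80,5.5,85],[85,5.5,85],[90,5.5,85],[95,5.5,85],[100,5.5,85],[105,5.5,85],[110,5.5,85]],"delta_rot":[[0,0,0],[0,0,0],[0,0,0],[0,0,0],[0,0,0],[0,0,0],[0,0,0],[0,0,0],[0,0,0],[0,0,0],[0,0,0],[0,0,0],[0,0,0],[0,0,0],[0,0,0],[0,0,0]]}' 24
```

```text
time: 7.18
eef_pos: [0.5723, 0.0562, 0.0677]
eef_rot: [3.141, -0.029, -0.0]
ft_force: [-2.1, 0.6, -0.6]
grip_width: 0.0241
gripper_force: 0.8
```

```bash
python3 -m pendant '{"xyz":[[3,0,0],[6,0,0],[8,0,0]],"delta_rot":[[0,0,0],[0,0,0],[0,0,0]]}'
python3 - <<'E'
from h import *
m=vision.camera_model("wrist");np.save("w3.npy",m['world_from_camera']);I=vision.camera("wrist");S=vision.camera("scene")
cv2.imwrite("pics/w3r.png",I);cv2.imwrite("pics/s3r.png",S)
c=np.zeros((600,800,3),np.uint8);c[:260,:640]=I[:260];c[260:600,0:455]=cv2.resize(S[185:300,235:388],(455,340));cv2.imwrite("pics/c3.png",c);print(env.get_state()['ft_force'])
E
```

```text
time: 7.55
eef_pos: [0.58, 0.056, 0.0677]
eef_rot: [3.141, -0.029, -0.0]
ft_force: [-2.9, 1.0, 0.6]
grip_width: 0.0242
gripper_force: 1.3
[-0.9768191   0.28389363 -0.65509451]
```

View pics/c3.png

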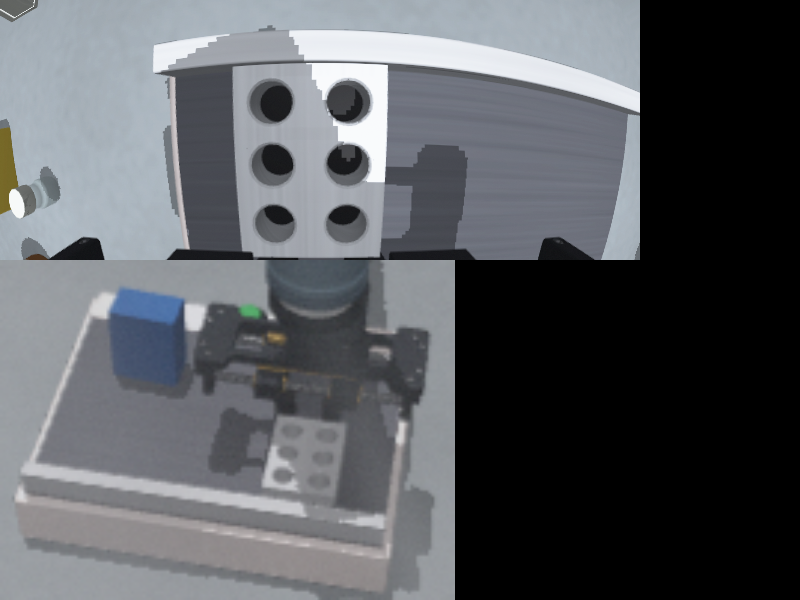

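The block is pushed squarely and its head edge (y≈66 in the wrist view) is almost at the fence. I'll continue in small steps and watch the force.

```bash
for i in 1; do python3 -m pendant '{"xyz":[[1.5,0,0],[3,0,0],[4,0,0],[5,0,0]],"delta_rot":[[0,0,0],[0,0,0],[0,0,0],[0,0,0]]}' ; done
```

```text
time: 8.15
eef_pos: [0.5825, 0.056, 0.0675]
eef_rot: [3.141, -0.029, -0.008]
ft_force: [-11.4, 0.8, 8.2]
grip_width: 0.024
gripper_force: 5.6
```

```bash
python3 -m pendant '{"xyz":[[1,0,0],[2,0,0],[2,0,0]],"delta_rot":[[0,0,0],[0,0,0],[0,0,0]]}'
```

```text
time: 8.52
eef_pos: [0.5825, 0.056, 0.0672]
eef_rot: [3.14, -0.028, -0.014]
ft_force: [-14.9, -0.1, 11.5]
grip_width: 0.0241
gripper_force: 7.5
```

```bash
python3 -m pendant '{"xyz":[[-3,0,0],[-8,0,0],[-20,0,0],[-20,0,-40],[-20,0,-90],[-20,0,-110],[-20,0,-110]],"delta_rot":[[0,0,0],[0,0,0],[0,0,0],[0,0,0],[0,0,0],[0,0,0],[0,0,0]]}' 0
python3 - <<'E'
from h import *
m=vision.camera_model("wrist");np.save("w4.npy",m['world_from_camera']);I=vision.camera("wrist");S=vision.camera("scene")
cv2.imwrite("pics/w4r.png",I);cv2.imwrite("pics/s4r.png",S)
c=np.zeros((600,800,3),np.uint8);c[:300]=cv2.resize(I[20:170,150:550],(800,300),interpolation=cv2.INTER_CUBIC)
c[300:600,:400]=cv2.resize(S[185:300,235:388],(400,300));c[300:600,400:]=cv2.resize(S[235:295,310:390],(400,300),interpolation=cv2.INTER_CUBIC);cv2.imwrite("pics/c4.png",c)
E
```

```text
time: 9.4
eef_pos: [0.568, 0.0566, 0.1793]
eef_rot: [-3.141, 0.029, -0.006]
ft_force: [0.4, 0.4, -0.1]
grip_width: -0.0
gripper_force: 0.0
```

View pics/c4.png

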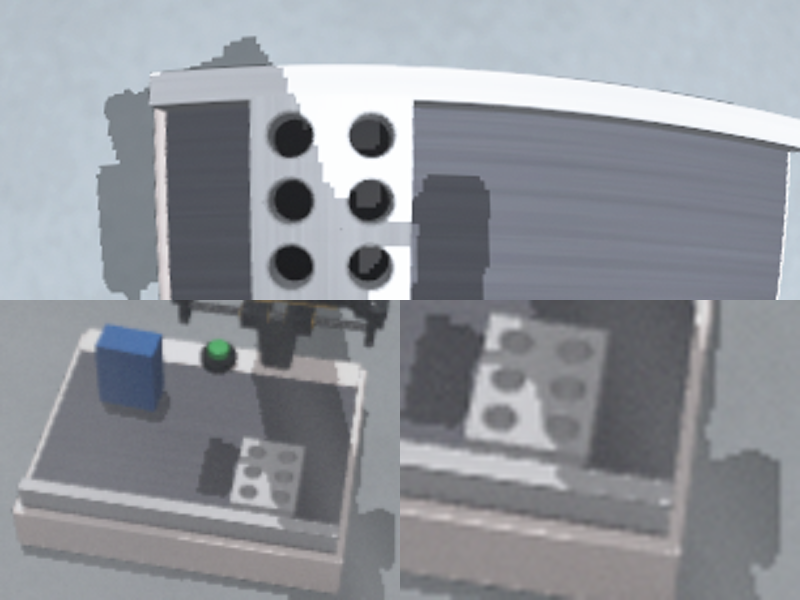

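The block is lying square with no gap to the fence, and the blue block is still standing. Next is the button. I'll turn the gripper 25° to keep its body clear of the blue block.

```bash
python3 -m pendant '{"xyz":[[-30,20,0],[-65,45,0],[-95,65,0],[-111,75,0],[-111,75,30],[-111,75,65],[-111,75,69],[-111,75,69]],"delta_rot":[[0,0,6],[0,0,12],[0,0,18],[0,0,25],[0,0,25],[0,0,25],[0,0,25],[0,0,25]]}' 0
python3 - <<'E'
from h import *
s=env.get_state();m=vision.camera_model("wrist");np.save("w5.npy",m['world_from_camera']);I=vision.camera("wrist");cv2.imwrite("pics/w5r.png",I)
h=cv2.cvtColor(I,cv2.COLOR_BGR2HSV);b=blobs((h[...,0]>40)&(h[...,0]<80)&(h[...,1]>120)&(h[...,2]>80));print(b)
for st,c in b: print([onz(m,*c,z,True).round(4) for z in(.076,.08)])
S=vision.camera("scene");c=np.zeros((600,800,3),np.uint8);c[:400,:640]=I;c[400:600,:400]=cv2.resize(S[180:260,250:410],(400,200));cv2.imwrite("pics/c5.png",c);print(s['eef_pos'],s['ft_force'])
E
```

```text
time: 10.5
eef_pos: [0.4543, -0.0165, 0.1085]
eef_rot: [3.06, -0.708, -0.002]
ft_force: [0.4, -0.3, 0.8]
grip_width: 0.0008
gripper_force: 0.0
[([299, 208, 38, 29, 876], [318.2, 223.8])]
[array([ 0.4582, -0.016 ,  0.076 ]), array([ 0.4595, -0.0167,  0.08  ])]
[ 0.45425155 -0.01653278  0.10854456] [ 0.38776216 -0.34470581  0.81108027]
```

View pics/c5.png

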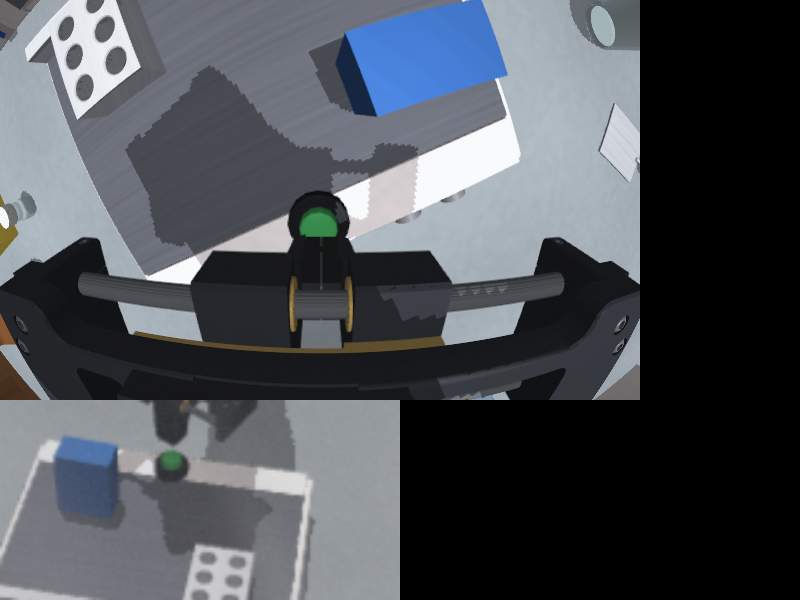

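The fingertips are right above the green cap (cap at 319,222, tips at 321,240), and the body is well clear of the blue block.

```bash
python3 -m pendant '{"xyz":[[2,0,15],[2,0,26],[2,0,28],[2,0,30]],"delta_rot":[[0,0,0],[0,0,0],[0,0,0],[0,0,0]]}' 0
```

```text
time: 11.1
eef_pos: [0.4562, -0.0176, 0.0786]
eef_rot: [3.06, -0.709, -0.001]
ft_force: [-1.2, -0.4, 3.5]
grip_width: 0.0004
gripper_force: 1.8
```

```bash
python3 -m pendant '{"xyz":[[0,0,1],[0,0,2],[0,0,3],[0,0,3]],"delta_rot":[[0,0,0],[0,0,0],[0,0,0],[0,0,0]]}' 0
```

```text
time: 11.6
eef_pos: [0.4562, -0.0176, 0.0763]
eef_rot: [3.06, -0.709, -0.0]
ft_force: [-3.2, -0.2, 13.3]
grip_width: 0.0005
gripper_force: 6.5
```

```bash
python3 -m pendant '{"xyz":[[0,0,1.5],[0,0,3],[0,0,3],[0,0,3]],"delta_rot":[[0,0,0],[0,0,0],[0,0,0],[0,0,0]]}' 0
python3 - <<'E'
from h import *
I=vision.camera("wrist");cv2.imwrite("pics/w6r.png",I);S=vision.camera("scene")
c=np.zeros((400,800,3),np.uint8);c[:,:400]=cv2.resize(I[170:290,260:380],(400,400));c[:,400:]=cv2.resize(S[180:230,290:340],(400,400),interpolation=cv2.INTER_CUBIC);cv2.imwrite("pics/c6.png",c)
E
```

```text
time: 12.1
eef_pos: [0.4564, -0.0176, 0.0757]
eef_rot: [3.06, -0.708, 0.0]
ft_force: [-14.4, 0.5, 51.7]
grip_width: 0.0006
gripper_force: 25.3
```

View pics/c6.png

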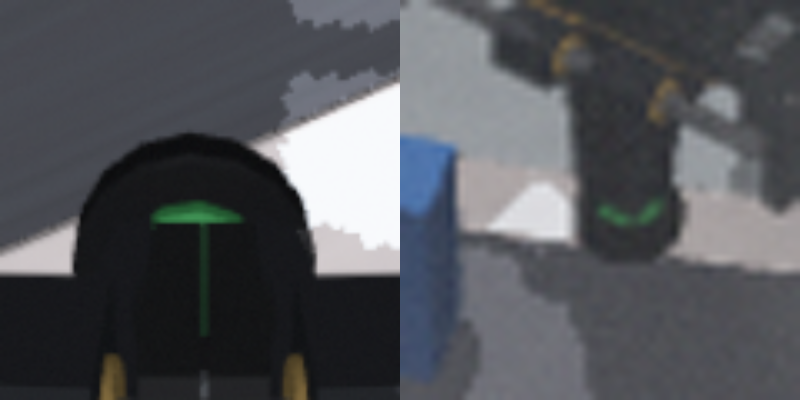

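```bash
python3 -m pendant '{"xyz":[[0,0,-3],[0,0,-3],[0,0,-3]],"delta_rot":[[0,0,0],[0,0,0],[0,0,0]]}' 0 | sed -n '2p;4p'
python3 -m pendant '{"xyz":[[0,0,-1.5],[0,0,-1.5],[0,0,-1.5]],"delta_rot":[[0,0,0],[0,0,0],[0,0,0]]}' 0| sed -n '2p;4p'
python3 -m pendant '{"xyz":[[0,0,-1.5],[0,0,-1.5],[0,0,-1.5]],"delta_rot":[[0,0,0],[0,0,0],[0,0,0]]}' 0| sed -n '2p;4p'
python3 -m pendant '{"xyz":[[0,0,-1.5],[0,0,-1.5],[0,0,-1.5]],"delta_rot":[[0,0,0],[0,0,0],[0,0,0]]}' 0| sed -n '2p;4p'
python3 -m pendant '{"xyz":[[0,0,-1.5],[0,0,-1.5],[0,0,-1.5]],"delta_rot":[[0,0,0],[0,0,0],[0,0,0]]}' 0| sed -n '2p;4p'
python3 -m pendant '{"xyz":[[0,0,-1.5],[0,0,-1.5],[0,0,-1.5]],"delta_rot":[[0,0,0],[0,0,0],[0,0,0]]}' 0| sed -n '2p;4p'
```

```text
eef_pos: [0.4562, -0.0176, 0.0763]
ft_force: [-4.4, -0.4, 12.5]
eef_pos: [0.4562, -0.0176, 0.0772]
ft_force: [-1.5, -0.2, 4.6]
eef_pos: [0.4562, -0.0176, 0.0786]
ft_force: [-1.6, 0.3, 3.4]
eef_pos: [0.4564, -0.0175, 0.0802]
ft_force: [-1.9, -1.0, 3.1]
eef_pos: [0.4566, -0.0174, 0.0818]
ft_force: [-0.4, 0.3, 2.5]
eef_pos: [0.4565, -0.0174, 0.0832]
ft_force: [-0.5, 0.5, 1.0]
```

Unloading shows a linear spring from about 0.0826 m to a hard stop at about 0.0766 m. That is the full 6 mm of travel at about 5 N, so the button went right down. Next I'll retract, check numerically that nothing moved, and hand in.

```bash
python3 -m pendant '{"xyz":[[0,0,-20],[0,0,-60],[0,0,-100],[0,0,-120],[0,0,-120],[0,0,-120]],"delta_rot":[[0,0,0],[0,0,0],[0,0,0],[0,0,0],[0,0,0],[0,0,0]]}' 0
python3 - <<'E'
from h import *
S=vision.camera("scene");A=cv2.imread("pics/s4r.png");B=cv2.imread("pics/scene1.png")
for n,I in(("now",S),("w4",A),("start",B)):
    h=cv2.cvtColor(I,cv2.COLOR_BGR2HSV)[185:245,260:330];H,s,v=cv2.split(h)
    print(n,"blue",blobs((H>95)&(H<130)&(s>80)),"green",blobs((H>40)&(H<80)&(s>120)&(v>60),4))
# block region well pattern shift between w4 and now
f=lambda I:cv2.GaussianBlur(cv2.cvtColor(I,cv2.COLOR_BGR2GRAY),(3,3),0).astype(np.float32)
r=cv2.matchTemplate(f(S)[225:285,315:370],f(A)[235:275,322:358],cv2.TM_CCOEFF_NORMED);print("match",cv2.minMaxLoc(r),"expect (7,10)")
E
```

```text
time: 15.2
eef_pos: [0.4557, -0.0176, 0.2022]
eef_rot: [3.06, -0.709, -0.002]
ft_force: [-0.1, 0.6, -0.7]
grip_width: 0.0005
gripper_force: 0.0
now blue [([12, 9, 25, 33, 646], [24.4, 24.6])] green []
w4 blue [([12, 9, 25, 33, 660], [24.5, 24.8])] green [([55, 16, 7, 4, 18], [57.9, 17.2])]
start blue [([12, 9, 25, 33, 671], [24.3, 24.8])] green [([55, 16, 7, 4, 16], [58.5, 17.3])]
match (-0.1743679642677307, 0.8146230578422546, (0, 14), (7, 10)) expect (7,10)
```

Run:
```python
from h import *
m=vision.camera_model("wrist")
for n,o in(("scene",(260,185)),("wrist",(0,0)),):
    I=vision.camera(n);h=cv2.cvtColor(I,cv2.COLOR_BGR2HSV);H,s,v=cv2.split(h)
    k=(H>40)&(H<85)&(s>90)&(v>30)
    if n=="scene": k=k[185:245,260:330]
    print(n,blobs(k,4))
o=np.array(m['world_from_camera']);b=blobs(k,50)
print([onz(m,*c,.0826,True) for st,c in b if 200<c[0]<420])
```

```text
scene [([55, 15, 8, 8, 47], [58.3, 18.6])]
wrist [([305, 177, 28, 28, 597], [318.4, 190.5])]
[array([ 0.45813365, -0.01592642,  0.0826    ])]
```

The button was only in shadow. It is back up and visible, and nothing else moved.

```bash
python3 -c "
from bench import order
print(order.sign_off())"
```

```text
the job is handed in; nothing more can be done
None
```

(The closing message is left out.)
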